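Lock the new filter cartridges and reset the filter counter with a pen

TASK

New cartridges have just been put into the water filter: turn both blue cartridge heads clockwise until they stop. Then take the pen and, with its point, gently push the sunken reset key in the filter's sloping front panel all the way in and keep it in for at least a second. Afterwards set the pen down flat on the worktop (do not drop it), clear of the filter, and leave the mug and the salt shaker where they are.

Things in the scene. Friction and masses are not known exactly. Their poses are not given: they have to be found in the camera images.
- filter_unit: White worktop water filter, fixed; 145 deep (x -70 to 75), 240 wide (y), flat top 88 high. Origin on its underside, front faces -x, z up. Its dark front panel rises from x = -68, z = 18 mm to x = -56, z = 88 mm, leaning back 10 degrees from upright: outward normal (-0.985, 0, 0.174) in this frame. A thin swan-neck spout sticks out 54 mm on the right (-y) at x = 30 mm, 103 mm high.
- recess (a point): Centre of the mouth of the round reset hole in the plane of the sloping panel, 45 mm right (-y) of its middle, 57 mm above the worktop, inside a light grey ring 18 mm across; axes of filter_unit. The hole is 7 mm across with a 1.5 mm chamfer and runs square to the panel, along (0.985, 0, -0.174) in the unit's frame. The face of the orange reset key lies 7 mm deep in it.
- reset_key (a joint): Travel of the sunken reset key in m, square into the panel: 0 = out, 0.004 = fully in, on a hard stop; beyond 0.003 counts as in. A spring returns it: 1.5 N to start it, 5 N fully in. Panel and key must not be pushed with more than 25 N.
- head_left (a joint): Angle of the left (+y) cartridge head in rad, growing clockwise seen from above: 1.3 = locked, at its hard end stop; it starts between 0 and 0.4. It stays where it is left (friction 0.12 N m). More than 1.24 counts as locked.
- head_right (a joint): The same for the right (-y) cartridge head.
- head_left_grip (a point): On the upright turning axis of the left head, 128 mm above the worktop, 3 mm below the top of its wing grip: a blue bar 52 long, 12 wide, 25 high, on a blue disc 64 across whose top is 106 mm above the worktop. Site x runs along the bar, y across it, z up. The bar's white-marked end is at -x; when locked it points to the front and this x axis is along the filter's x.
- head_right_grip (a point): The same for the right head, 112 mm from the left one.
- pen: Black ball pen, 145 long, about 10 wide, 9 high, lying loose on the worktop, 11 to 20 g. Origin: middle of its underside; y runs along the pen towards the writing tip, z up. The barrel tapers about 1.5 degrees, so it may sit askew in the grip; the last 18 mm are a cone from 8 to 1.2 mm across. Grip it moderately (about 45 N): at 100 N it can squirt out of the fingertips.
- pen_tip (a point): The point of the pen, 72.5 mm from its middle along the pen's y, 4.4 mm above the worktop as it lies.
- mug: Small white cup, red inside, 62 across and 51 high with a handle, standing under the filter's spout. Origin: middle of its underside. Must not be moved. Right of it stands the tall fridge, its near corner at world x = 0.42, y = -0.15 m.
- salt: Salt shaker, 44 across and 90 high, standing beyond the pen. Origin: middle of its underside. Must not be moved. Above the back of the worktop, from about world x = 0.5 m, hangs a wall cabinet, its underside 0.5 m up: keep the arm clear of it.

How it is judged:
By the outcome, as a careful person would: the job done as asked, in the order asked, and still so for the second after the job is handed in, with the robot touching nothing.
It also fails if it takes over 72 s, if anything falls off the work surface, if the arm or the gripper's body presses on something with over 40 N, if the wrist force passes 120 N, or if a joint passes its speed limit or range.

ROBOT

A 7-joint arm with a two-finger parallel gripper is mounted at the origin on a cart in front of the work surface, level with it; the furniture and walls round the work are solid. World frame = base frame: x ahead of the robot, y to its left, z up, the work surface at z = 0. Lengths are in m, angles in rad, forces in N, time in s.
With the tool pointing down it reaches from about 0.375 to 0.925 m from the base axis. Payload 3.1 kg.
Tool frame: the origin (TCP) lies at the very end of the fingers, on their centre line; the grasp point (between the pads) lies 19 mm behind it; z points along the fingers, y is the line along which they close (so a half turn about z gives the same grasp; the last joint's range is limited). The gripper opens to 85 mm and grips with 20 to 120 N. Pads are 22 mm wide; open, the fingers measure 114 mm over their backs; the gripper's body (76 mm by 85 mm) begins 54 mm behind the grasp point. The pads swing forward as they close: fully open they stand 13 mm farther back than shut.
Start: joints at [1.11, 0.383, 0.044, 1.598, -0.018, 1.161, -0.05], TCP at [0.231, -0.608, 0.231] pointing down, gripper open.
Joint ranges: [-2.61, 2.61], [-0.41, 2.15], [-1.48, 1.57], [0, 2.5], [-1.57, 4.71], [0.05, 1.97], [-2.85, 2.85]. Speed limits (rad/s): [2.79, 2.79, 3.14, 3.14, 3.14, 3.14, 3.14].

INTERFACE

Orientations are given as a unit quaternion [x, y, z, w].
In Python, from bench import ctrl gives the robot as it stands. Calls block until the motion is done:
- ctrl.move_ptp(position, orientation): joint-space move of the TCP to a pose.
- ctrl.movel(position, orientation=None, speed=0.15): straight line of the TCP; orientation=None keeps the orientation; speed is the mean speed in m/s.
- ctrl.move_j(angles): joint-space move.
- ctrl.move_gripper(opening, effort=None): finger opening in m; effort is the grip in N (None keeps the last); returns when the fingers have stopped.
- ctrl.pause(seconds).
- ctrl.inverse_kinematics(position, orientation): joint angles nearest the present ones, or None.
- ctrl.get_state(): the state.
- ctrl.read_camera(name): name is "scene" or "top" or "wrist"; returns the picture (384x512x3 uint8, red, green, blue); there is no depth.
- ctrl.camera_params(name): a dict with "K" (3x3 intrinsics, pixels), "camera_from_world" (4x4, takes a point from world to camera coordinates). Camera axes: x right, y down, z forward; pixel columns grow to the right and rows downward; lengths in m; the calibration is good to about 2 mm. A picture is of the moment at which its call begins: read the wrist's pose just before it. camera_params takes no time and is no camera call; for the wrist camera it gives the pose at the moment of the call.
A pose or a line that the arm cannot do raises ctrl.MotionError and nothing moves.
- ctrl.sign_off(): hands the job in; it is judged then, once.
The state is a dict: "time_s": time; "qpos": joint angles; "joint_vel": joint speeds; "effort": joint torques, N m; "eef_pos": TCP position; "tcp_rot": TCP orientation; "ft_force": force on the tool from outside, world axes, zero at the start; "ft_torque": the same for the moment, N m; "finger_gap": finger opening in m; "grasp_force": force on a finger pad.
Only numpy, scipy, OpenCV 4.12 (cv2) and the standard library are available. Lean on these libraries where they do the work, as an engineer would, in place of code of your own. Each camera call takes 0.05 s, during which the arm holds its last target. There are 200 camera calls.

## Working session

There is one attempt and no reset: what is moved stays moved. The work goes in short steps, each a Python script; the robot and the scene stay as the last script left them, time stands still between calls to the robot, and variables do not carry over. Pictures are saved under pics/ and viewed, at most 10 in all, crops included, and the job is handed in when it is done.

```bash
mkdir -p pics; ls
python3 - <<'E'
from bench import ctrl
import cv2,numpy as np
s=ctrl.get_state(); print(s['time_s'],s['eef_pos'],s['tcp_rot'])
ims=[]
for n in ['scene','top']:
    im=ctrl.read_camera(n); cv2.imwrite(f'pics/{n}0.png',im[:,:,::-1])
    p=ctrl.camera_params(n); print(n,np.round(p['K'],1).tolist(),np.round(p['camera_from_world'],3).tolist())
p=ctrl.camera_params('wrist'); print(np.round(p['K'],1).tolist(),np.round(p['camera_from_world'],3).tolist())
E
```

```text
bench.py
pics
0.0 [ 0.23035108 -0.60676421  0.22983213] [ 9.83578476e-01  1.80475735e-01 -3.28919897e-04 -1.33514296e-03]
scene [[380.0, 0.0, 256.3], [0.0, 380.0, 192.1], [0.0, 0.0, 1.0]] [[-0.889, -0.458, -0.01, 0.569], [-0.287, 0.575, -0.766, 0.091], [0.357, -0.679, -0.642, 0.914], [0.0, 0.0, 0.0, 1.0]]
top [[399.0, 0.0, 257.4], [0.0, 399.0, 185.7], [0.0, 0.0, 1.0]] [[0.029, -0.999, 0.028, 0.205], [-0.988, -0.032, -0.148, 0.528], [0.149, -0.023, -0.989, 0.892], [0.0, 0.0, 0.0, 1.0]]
[[276.3, 0.0, 257.3], [0.0, 276.3, 189.8], [0.0, 0.0, 1.0]] [[0.355, -0.935, -0.004, -0.649], [-0.887, -0.338, 0.316, -0.042], [-0.296, -0.109, -0.949, 0.383], [0.0, 0.0, 0.0, 1.0]]
```

View pics/scene0.png

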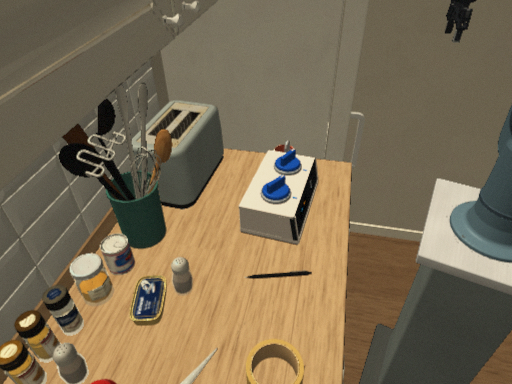

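View pics/top0.png

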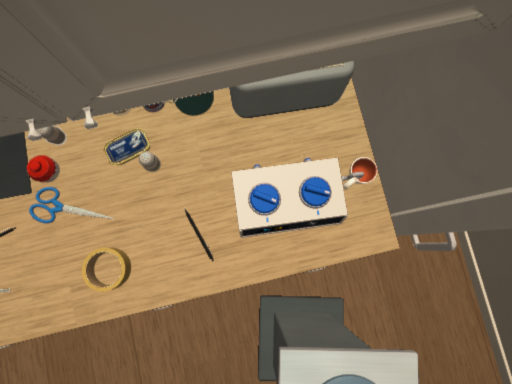

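Top view: filter heads at about (265,199) and (316,192), pen from (187,210) to (212,260), salt at (149,160), mug at (363,170). The scene view shows the panel facing the robot and the pen left of the filter. Next I'll measure from the top view and check the IK for a retracted route past the fridge.

```bash
cat > h.py <<'E'
import numpy as np,cv2
from bench import ctrl
from scipy.spatial.transform import Rotation as R
def ray(par,uv):
    K=np.array(par['K']);T=np.array(par['camera_from_world'])
    d=T[:3,:3].T@np.linalg.solve(K,[uv[0],uv[1],1.]); return -T[:3,:3].T@T[:3,3],d/np.linalg.norm(d)
def onz(par,uv,z):
    o,d=ray(par,uv); return o+d*(z-o[2])/d[2]
def proj(par,P):
    T=np.array(par['camera_from_world']);p=np.array(par['K'])@(T[:3,:3]@np.asarray(P)+T[:3,3]);return p[:2]/p[2]
def down(yaw):  # tool z down, tool x at yaw
    return R.from_matrix(np.array([[np.cos(yaw),np.sin(yaw),0],[np.sin(yaw),-np.cos(yaw),0],[0,0,-1]])).as_quat()
def blobs(mask,amin=30):
    cs,_=cv2.findContours(mask.astype(np.uint8),cv2.RETR_EXTERNAL,cv2.CHAIN_APPROX_NONE)
    return [c for c in cs if cv2.contourArea(c)>amin]
E
python3 - <<'E'
from h import *
im=cv2.imread('pics/top0.png'); p=ctrl.camera_params('top')
hsv=cv2.cvtColor(im,cv2.COLOR_BGR2HSV)
for c in blobs((hsv[...,0]>105)&(hsv[...,0]<130)&(hsv[...,1]>150)&(hsv[...,2]>80),150):
    (u,v),r=cv2.minEnclosingCircle(c); print('blue',u,v,r,onz(p,(u,v),.106).round(4))
m=(im.max(2)<60); m[:, :180]=0;m[:,220:]=0;m[:200]=0;m[270:]=0
for c in blobs(m,20):
    b=cv2.minAreaRect(c);q=c[:,0,:]; a=q[q[:,1].argmin()];e=q[q[:,1].argmax()]
    print('pen',b,onz(p,a,.0045).round(4),onz(p,e,.0045).round(4))
print('salt',onz(p,(149,160),.08),'mug',onz(p,(363,170),.05))
for x,y,z,yaw in [(.38,-.1,.25,1.4),(.38,0,.25,1.57),(.35,-.15,.3,1.2),(.45,0,.35,1.57),(.45,0.05,.35,0),(.36,-.2,.4,1.0),(.14,-.37,.25,.36),(.14,-.37,.35,.36)]:
    q=ctrl.inverse_kinematics([x,y,z],down(yaw)); print(x,y,z,yaw,None if q is None else np.round(q,2))
a=cv2.resize(im[140:270,170:390],None,fx=3.5,fy=3.5,interpolation=cv2.INTER_CUBIC); cv2.imwrite('pics/c1.png',a)
E
```

```text
blue 264.1083679199219 198.24383544921875 14.118430137634277 [0.4841 0.2074 0.106 ]
blue 315.2373352050781 191.3554229736328 14.028636932373047 [0.5026 0.0977 0.106 ]
pen ((198.57931518554688, 234.95623779296875), (52.353511810302734, 2.143655776977539), 61.11341857910156) [0.4575 0.3877 0.0045] [0.3518 0.3237 0.0045]
salt [0.56452715 0.46426595 0.08      ] mug [ 0.56411793 -0.02291635  0.05      ]
0.38 -0.1 0.25 1.4 [ 0.67 -0.13 -0.48  2.13 -0.07  1.13  0.06]
0.38 0 0.25 1.57 [ 0.63 -0.17 -0.66  2.14 -0.12  1.14  0.03]
0.35 -0.15 0.3 1.2 [ 0.74 -0.2  -0.38  2.08 -0.08  1.25  0.02]
0.45 0 0.35 1.57 [ 0.6  -0.08 -0.64  1.87 -0.05  1.34 -0.03]
0.45 0.05 0.35 0 [ 0.57 -0.07 -0.72  1.86 -0.05  1.34 -1.71]
0.36 -0.2 0.4 1.0 [ 0.76 -0.18 -0.3   1.87 -0.05  1.45 -0.1 ]
0.14 -0.37 0.25 0.36 [ 1.09 -0.14  0.02  2.14  0.    1.14 -0.11]
0.14 -0.37 0.35 0.36 [ 1.08 -0.21  0.02  1.99  0.    1.36 -0.11]
```

View pics/c1.png

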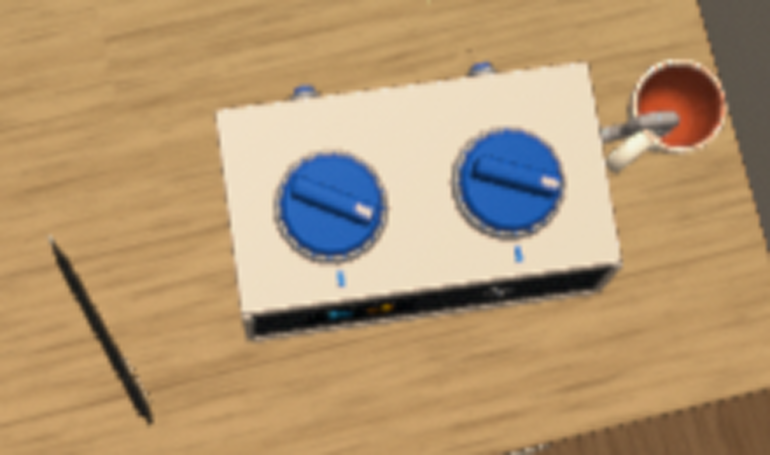

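The crop shows a light nib at the pen's upper end, (52,238) in the crop, so the tip points away from the robot. Both white marks point right. Next I retract to a small radius, swing past the fridge, and look from above with the wrist camera.

Run:
```python
from h import *
az=np.arctan2(-.608,.231)
for r in (.40,.36,.33,.30,.27):
  for z in (.25,.35,.45,.55):
    q=ctrl.inverse_kinematics([r*np.cos(az),r*np.sin(az),z],down(.364)); 
    if q is not None: print(r,z,np.round(q,2))
```

```text
0.4 0.25 [ 1.09 -0.13  0.02  2.13  0.    1.13 -0.1 ]
0.4 0.35 [ 1.08 -0.2   0.02  1.99  0.    1.36 -0.11]
0.4 0.45 [ 1.07 -0.22  0.03  1.81  0.01  1.56 -0.11]
0.4 0.55 [ 1.06 -0.21  0.03  1.59  0.01  1.75 -0.11]
0.36 0.25 [ 1.08 -0.22  0.01  2.21  0.    1.15 -0.12]
0.36 0.35 [ 1.08 -0.29  0.01  2.05  0.    1.38 -0.12]
0.36 0.45 [ 1.07 -0.31  0.02  1.87  0.    1.58 -0.12]
0.36 0.55 [ 1.06 -0.29  0.02  1.66  0.01  1.77 -0.12]
0.33 0.25 [ 1.08 -0.29  0.    2.26  0.    1.17 -0.12]
0.33 0.35 [ 1.08 -0.36  0.    2.1   0.    1.4  -0.12]
0.33 0.45 [ 1.14 -0.37 -0.04  1.91 -0.02  1.6  -0.1 ]
0.33 0.55 [ 1.06 -0.35  0.01  1.7   0.    1.79 -0.13]
0.3 0.25 [ 1.08 -0.36 -0.01  2.31 -0.    1.19 -0.13]
0.3 0.55 [ 1.36 -0.4  -0.18  1.73 -0.07  1.81 -0.02]
```

Run:
```python
from h import *
az=np.arctan2(-.608,.231)
ctrl.move_gripper(.03,45)
ctrl.movel([.33*np.cos(az),.33*np.sin(az),.35],down(.364),speed=.3)
q=list(ctrl.get_state()['qpos']); q[0]-=1.56; ctrl.move_j(q)
s=ctrl.get_state();print(s['time_s'],s['eef_pos'],np.round(s['qpos'],2))
ctrl.move_ptp([.40,.17,.27],down(np.pi+.17))
ctrl.pause(.2)
s=ctrl.get_state();print(s['time_s'],s['eef_pos'],np.round(s['qpos'],2))
p=ctrl.camera_params('wrist');im=ctrl.read_camera('wrist');cv2.imwrite('pics/w1.png',im[:,:,::-1]);np.save('w1.npy',p,allow_pickle=True)
```

```text
3.6667 [0.31052382 0.11311411 0.3494562 ] [-0.46 -0.35 -0.01  2.1  -0.    1.4  -0.12]
5.0917 [0.40015116 0.16980992 0.27044044] [-0.69 -0.08  0.19  2.05  0.02  1.17  1.23]
```

View pics/w1.png

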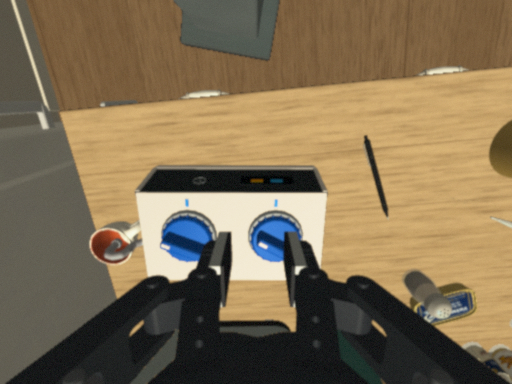

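The wrist view shows the ring on the dark panel near (200,181), the heads at about (188,238) and (275,238), and the pen from (367,137) to its tip near (387,214). Next I measure them.

Run:
```python
from h import *
im=cv2.imread('pics/w1.png'); p=np.load('w1.npy',allow_pickle=True).item()
hsv=cv2.cvtColor(im,cv2.COLOR_BGR2HSV)
bl=(hsv[...,0]>103)&(hsv[...,0]<130)&(hsv[...,1]>150)&(hsv[...,2]>80)
for c in blobs(bl,5):
    (u,v),r=cv2.minEnclosingCircle(c); M=cv2.moments(c)
    if 150<u<310 and v<275: print('blue',u,v,r,cv2.contourArea(c),onz(p,(u,v),.106).round(4),'tick',onz(p,(M['m10']/M['m00'],M['m01']/M['m00']),.088).round(4))
m=(im.max(2)<70); 
for c in blobs(m,60):
    b=cv2.minAreaRect(c)
    if b[0][0]>350 and b[0][1]<230:
        q=c[:,0,:]; a=q[q[:,1].argmin()];e=q[q[:,1].argmax()]
        print('pen',b,onz(p,a,.0045).round(4),onz(p,e,.0045).round(4))
# white top outline
w=(hsv[...,1]<60)&(hsv[...,2]>150)
for c in blobs(w,2000):
    ap=cv2.approxPolyDP(c,8,True)[:,0]; print('white',[(tuple(a.tolist()),onz(p,a,.088)[:2].round(4).tolist()) for a in ap])
z=cv2.resize(im[150:290,130:340],None,fx=3.5,fy=3.5,interpolation=cv2.INTER_CUBIC);
cv2.imwrite('pics/c2.png',z)
```

```text
blue 274.8529357910156 237.38235473632812 24.295894622802734 1084.5 [0.4793 0.2054 0.106 ] tick [0.489  0.2037 0.088 ]
blue 186.36753845214844 238.8368377685547 24.646772384643555 1174.5 [0.4998 0.0967 0.106 ] tick [0.5066 0.0937 0.088 ]
pen ((375.7115173339844, 174.9423065185547), (78.84750366210938, 4.560701370239258), 74.74488067626953) [0.3474 0.3215 0.0045] [0.4587 0.3899 0.0045]
white [((118, 230), [0.5123, 0.0041]), ((129, 242), [0.5277, 0.0187]), ((142, 232), [0.5099, 0.0351]), ((148, 276), [0.5769, 0.0459]), ((184, 279), [0.5735, 0.0956]), ((197, 261), [0.5416, 0.1105]), ((172, 257), [0.541, 0.0766]), ((161, 229), [0.5014, 0.0594]), ((172, 213), [0.4763, 0.0719]), ((195, 210), [0.4672, 0.1005]), ((217, 236), [0.4993, 0.1327]), ((231, 232), [0.4904, 0.1501]), ((231, 279), [0.5626, 0.1602]), ((285, 279), [0.55, 0.2344]), ((282, 261), [0.5223, 0.2246]), ((251, 248), [0.5095, 0.1798]), ((249, 226), [0.4779, 0.172]), ((268, 210), [0.4517, 0.1923]), ((290, 213), [0.451, 0.2208]), ((320, 267), [0.5229, 0.2779]), ((326, 191), [0.4144, 0.259]), ((136, 190), [0.4527, 0.0256]), ((140, 219), [0.4916, 0.0319])]
```

View pics/c2.png

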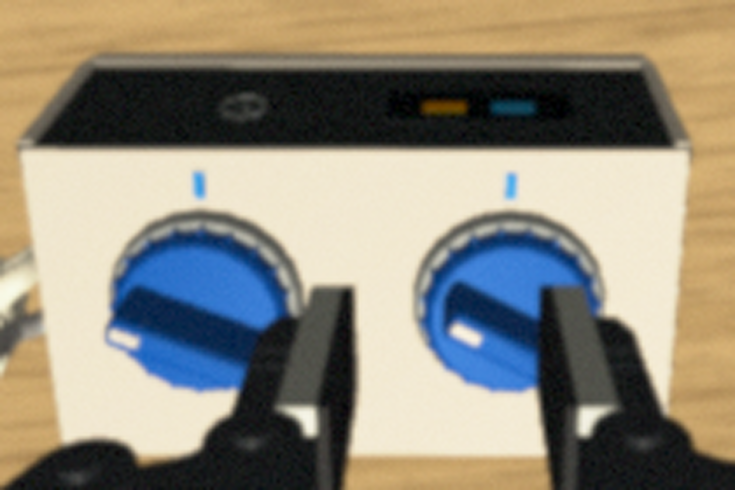

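The filter yaw comes out at about 9.6°, with the left head about 62° short of its stop and the right about 69°. I'll turn the left head first by rotating joint 7 alone and watching the wrist torque for the stop.

```bash
cat > head.py <<'E'
from h import *
def turn(c,yaw0,total):
    ctrl.move_gripper(.045,60)
    s=ctrl.get_state()
    ctrl.move_ptp([c[0],c[1],.19],down(yaw0))
    ctrl.movel([c[0],c[1],.111],speed=.12)
    f0=np.array(ctrl.get_state()['ft_force'])
    ctrl.move_gripper(.008,60); ctrl.pause(.1)
    s=ctrl.get_state(); print('gap',s['finger_gap'],'F',np.round(np.array(s['ft_force'])-f0,1),'T',np.round(s['ft_torque'],2),'t',s['time_s'])
    q=np.array(s['qpos']); q0=q[6]; t0=s['ft_torque'][2]
    q[6]=q0-(total-.25); ctrl.move_j(q); turned=total-.25
    while turned<total+.12:
        q[6]-=.05; turned+=.05; ctrl.move_j(q); ctrl.pause(.05)
        s=ctrl.get_state(); print(round(turned,3),np.round(s['ft_force'],1),np.round(s['ft_torque'],2),round(q0-s['qpos'][6],3))
        if abs(s['ft_torque'][2]-t0)>.9: break
    R3=R.from_quat(s['tcp_rot']).as_matrix(); print('final yaw',np.degrees(np.arctan2(R3[1,0],R3[0,0])),s['eef_pos'],s['time_s'])
    ctrl.move_gripper(.045); ctrl.movel([c[0],c[1],.19],speed=.2)
E
python3 - <<'E'
from head import *
d=np.radians
turn((.4805,.2062),d(71.4),d(61.8))
E
```

```text
gap 0.010542446620440418 F [ 5.1 -1.   0.1] T [-0.22 -1.01 -0.08] t 8.4833
0.879 [-3.   3.1  1.4] [ 0.54  0.51 -0.07] 0.877
0.929 [-3.4  3.9  2.1] [ 0.85  0.85 -0.06] 0.927
0.979 [-3.9  3.1  1.3] [ 0.88  0.84 -0.12] 0.978
1.029 [-4.2  3.6  2.4] [ 0.87  0.89 -0.12] 1.028
1.079 [-4.   4.6  1.8] [0.89 0.82 0.  ] 1.077
1.129 [-3.9  4.2  2.7] [0.78 0.8  1.28] 1.124
final yaw 7.148591085726774 [0.48268203 0.20704324 0.11243607] 11.0917
```

Run:
```python
from head import *
d=np.radians
turn((.503,.0975),d(78.2),d(68.6))
# view of panel, camera on robot side
ctrl.move_ptp([.40,.12,.24],down(np.pi+.17)); ctrl.pause(.2)
for k,(x,y) in enumerate([(.40,.12),(.38,.02)]):
    if k: ctrl.move_ptp([x,y,.22],down(np.pi+.17)); ctrl.pause(.2)
    p=ctrl.camera_params('wrist');im=ctrl.read_camera('wrist');cv2.imwrite(f'pics/w2{k}.png',im[:,:,::-1]);np.save(f'w2{k}.npy',p,allow_pickle=True)
t=ctrl.read_camera('top');cv2.imwrite('pics/t2.png',t[:,:,::-1])
s=ctrl.get_state();print(s['time_s'],s['eef_pos'])
a=cv2.imread('pics/w20.png');b=cv2.imread('pics/w21.png')
cv2.imwrite('pics/c3.png',np.hstack([cv2.resize(i[130:290,130:330],None,fx=2,fy=2,interpolation=cv2.INTER_CUBIC) for i in (a,b)]))
```

```text
gap 0.010697137343311916 F [-1.4  0.7  5.2] T [ 0.06  0.62 -0.1 ] t 14.8917
0.997 [ 3.9 -2.4 -3. ] [-0.45 -0.68 -0.11] 0.996
1.047 [ 4.1 -3.  -4.3] [-0.65 -0.91 -0.06] 1.046
1.097 [ 4.2 -2.6 -4.2] [-0.66 -0.95 -0.11] 1.096
1.147 [ 4.7 -3.9 -3.7] [-0.64 -0.92 -0.08] 1.146
1.197 [ 4.4 -3.2 -3.7] [-0.67 -0.97  0.01] 1.196
1.247 [ 4.6 -4.6 -4.4] [-0.79 -0.98  1.23] 1.242
final yaw 7.20233925294047 [0.50364399 0.09715503 0.11221916] 17.5917
22.0 [0.38039853 0.02113315 0.22032095]
```

View pics/c3.png

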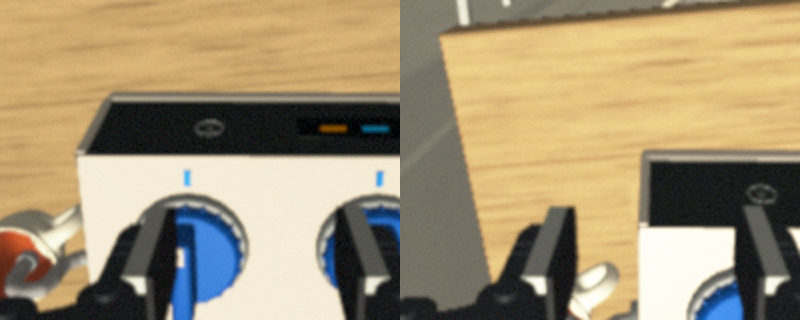

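Both heads reached the stop. The ring centre is at about (234.5,194) in w20 and (311,227) in w21. Next I refine it with masks and cast rays.

Run:
```python
from h import *
ptop=ctrl.camera_params('top')
rays=[]
for n,par,c,w in [('w1',np.load('w1.npy',allow_pickle=True).item(),(199.4,180.6),8),('w20',np.load('w20.npy',allow_pickle=True).item(),(234.5,194),9),('w21',np.load('w21.npy',allow_pickle=True).item(),(311,227),9),('top0',ptop,(312,223),6)]:
    im=cv2.imread(f'pics/{n}.png',0).astype(float); u,v=np.round(c).astype(int)
    h=6 if n!='top0' else 3
    P=im[v-h:v+h+1,u-w:u+w+1]; W=np.clip(P-np.percentile(P,50)-6,0,60); 
    yy,xx=np.mgrid[v-h:v+h+1,u-w:u+w+1]; cc=(np.sum(W*xx)/W.sum(),np.sum(W*yy)/W.sum())
    # bounding-box centre
    ys,xs=np.where(W>0.35*W.max()); bb=((xs.min()+xs.max())/2+u-w,(ys.min()+ys.max())/2+v-h,np.ptp(xs),np.ptp(ys))
    print(n,np.round(cc,2),bb,onz(par,cc,.057).round(4),onz(par,bb[:2],.057).round(4))
    rays.append(ray(par,cc))
def tri(rs):
    A=sum(np.eye(3)-np.outer(d,d) for o,d in rs);b=sum((np.eye(3)-np.outer(d,d))@o for o,d in rs);return np.linalg.solve(A,b)
print(tri(rays[:3]),tri(rays))
# white front top edge in w20 -> yaw
for n in ('w1','w20'):
    im=cv2.imread(f'pics/{n}.png');par=np.load(f'{n}.npy',allow_pickle=True).item();g=im.max(2).astype(int)
    lo,hi=(145,320) if n=='w1' else (180,300); pts=[]
    for u in range(lo,hi,3):
        col=g[170:230,u]; dd=np.diff(col); k=dd.argmax(); pts.append(onz(par,(u,170+k+.5),.088)[:2])
    pts=np.array(pts);vx,vy,x0,y0=cv2.fitLine(pts.astype(np.float32),cv2.DIST_HUBER,0,.01,.01).ravel();print(n,'edge',x0,y0,np.degrees(np.arctan2(-vx*np.sign(vy),abs(vy))))
# colours in wrist pen ends
```

```text
w1 [199.61 179.99] (np.float64(199.5), np.float64(180.5), np.int64(11), np.int64(7)) [0.4366 0.0971 0.057 ] [0.4374 0.0971 0.057 ]
w20 [234.48 193.21] (np.float64(234.5), np.float64(193.5), np.int64(13), np.int64(7)) [0.4365 0.0969 0.057 ] [0.4369 0.097  0.057 ]
w21 [309.85 228.01] (np.float64(309.0), np.float64(227.5), np.int64(14), np.int64(11)) [0.4392 0.0968 0.057 ] [0.4387 0.0956 0.057 ]
top0 [311.96 222.96] (np.float64(312.0), np.float64(223.0), np.int64(12), np.int64(6)) [0.4374 0.0962 0.057 ] [0.4373 0.0961 0.057 ]
[0.43724751 0.09685964 0.05746411] [0.43721673 0.09671938 0.05770819]
w1 edge 0.4341072 0.1514518 9.2215185
w20 edge 0.44102082 0.110266775 9.681702
```

The recess is at about (0.437, 0.097, 0.057), consistent across four rays, with yaw 9.45°. Next I check reach for the insertion line with different pen grips.

```bash
cat >> h.py <<'E'
YAW=np.radians(9.45); REC=np.array([.4372,.0967,.057])
Rf=R.from_euler('z',YAW)
D=Rf.apply([np.cos(np.radians(10)),0,-np.sin(np.radians(10))]); Z=Rf.apply([-np.sin(np.radians(10)),0,-np.cos(np.radians(10))])
def frame(x,z):
    return R.from_matrix(np.column_stack([x,np.cross(z,x),z]))
E
python3 - <<'E'
from h import *
pd=np.radians(31.4)
for sgn in (1,-1):
    q=ctrl.inverse_kinematics([.40,.355,.002],down(pd+(0 if sgn>0 else np.pi))); print('pick',sgn,None if q is None else np.round(q,2))
    for L in (.06,.075,.085):
        for a in (-.06,-.03,0,.011):
            t=REC+a*D-L*D+.0025*Z
            q=ctrl.inverse_kinematics(t,frame(sgn*D,Z).as_quat()); print(sgn,L,a,t.round(3),None if q is None else np.round(q,2))
E
```

```text
pick 1 [-1.4   0.61  0.71  2.04 -0.62  0.71 -1.31]
1 0.06 -0.06 [0.32  0.077 0.075] [-1.54  0.51  1.41  2.37 -0.61  0.97 -1.1 ]
1 0.06 -0.03 [0.349 0.082 0.07 ] [-1.47  0.67  1.39  2.31 -0.75  1.05 -0.97]
1 0.06 0 [0.378 0.087 0.065] [-1.41  0.79  1.38  2.25 -0.85  1.13 -0.89]
1 0.06 0.011 [0.389 0.089 0.063] [-1.39  0.83  1.38  2.22 -0.88  1.15 -0.87]
1 0.075 -0.06 [0.306 0.075 0.078] [-1.6   0.41  1.42  2.4  -0.51  0.93 -1.2 ]
1 0.075 -0.03 [0.335 0.08  0.073] [-1.5   0.59  1.4   2.34 -0.69  1.02 -1.03]
1 0.075 0 [0.364 0.085 0.068] [-1.44  0.73  1.38  2.28 -0.81  1.09 -0.93]
1 0.075 0.011 [0.375 0.086 0.066] [-1.42  0.78  1.38  2.25 -0.84  1.12 -0.9 ]
1 0.085 -0.06 [0.296 0.073 0.08 ] [-1.64  0.33  1.44  2.42 -0.42  0.91 -1.28]
1 0.085 -0.03 [0.325 0.078 0.075] [-1.53  0.54  1.4   2.36 -0.64  0.99 -1.07]
1 0.085 0 [0.354 0.083 0.069] [-1.46  0.69  1.39  2.3  -0.77  1.07 -0.96]
1 0.085 0.011 [0.365 0.085 0.067] [-1.44  0.74  1.38  2.27 -0.81  1.09 -0.93]
pick -1 [-1.16  0.53  0.42  2.03 -0.35  0.65  1.61]
-1 0.06 -0.06 [0.32  0.077 0.075] [-1.32  0.22  1.07  2.37 -0.27  0.87  1.69]
[... 154 characters left out ...]
1 0.06 0.011 [0.389 0.089 0.063] [-1.07  0.38  0.86  2.21 -0.38  0.89  1.79]
-1 0.075 -0.06 [0.306 0.075 0.078] [-1.32  0.14  1.04  2.39 -0.19  0.86  1.6 ]
-1 0.075 -0.03 [0.335 0.08  0.073] [-1.31  0.29  1.08  2.34 -0.35  0.88  1.77]
-1 0.075 0 [0.364 0.085 0.068] [-1.22  0.37  1.02  2.27 -0.42  0.9   1.83]
-1 0.075 0.011 [0.375 0.086 0.066] [-1.16  0.38  0.96  2.25 -0.41  0.89  1.82]
-1 0.085 -0.06 [0.296 0.073 0.08 ] [-1.32  0.09  1.03  2.41 -0.13  0.86  1.54]
-1 0.085 -0.03 [0.325 0.078 0.075] [-1.31  0.24  1.07  2.36 -0.3   0.87  1.72]
-1 0.085 0 [0.354 0.083 0.069] [-1.26  0.36  1.06  2.29 -0.41  0.89  1.83]
-1 0.085 0.011 [0.365 0.085 0.067] [-1.22  0.37  1.02  2.27 -0.42  0.9   1.83]
```

Run:
```python
from h import *
pd=np.radians(31.4)
ctrl.move_j([-.55,-.3,0,2.05,0,1.35,-1.7])
s=ctrl.get_state(); print(s['eef_pos'],s['time_s'])
ctrl.move_gripper(.03,45)
g=np.array([.4046,.3562,0])
ctrl.move_ptp(g+[0,0,.09],down(pd)); s=ctrl.get_state();print(np.round(s['qpos'],2))
ctrl.movel(g+[0,0,.0025],speed=.1)
s=ctrl.get_state();print(s['eef_pos'],np.round(s['ft_force'],1))
ctrl.move_gripper(.004,45); ctrl.pause(.1)
s=ctrl.get_state();print('gap',s['finger_gap'],s['grasp_force'],np.round(s['ft_force'],1),s['time_s'])
ctrl.movel(g+[0,0,.13],speed=.12)
ctrl.movel([.325,.26,.14],down(pd),speed=.2)
L=.078; t=REC-(.045+L)*D+.0025*Z
ctrl.move_ptp(t,frame(D,Z).as_quat()); ctrl.pause(.3)
s=ctrl.get_state();print(np.round(s['qpos'],2),s['eef_pos'],t,s['finger_gap'],s['time_s'])
np.save('w3.npy',dict(ctrl.camera_params('wrist'),pos=s['eef_pos'],rot=s['tcp_rot']),allow_pickle=True)
for n in ('wrist','top','scene'):
    cv2.imwrite(f'pics/{n}3.png',ctrl.read_camera(n)[:,:,::-1])
def crop(n,u,v,w,h,f): 
    im=cv2.imread(f'pics/{n}3.png'); return cv2.resize(im[v:v+h,u:u+w],None,fx=f,fy=f,interpolation=cv2.INTER_CUBIC)
a=crop('top',270,180,100,100,4)
b=crop('scene',260,130,100,100,4)
w=crop('wrist',0,0,512,384,.78)
out=np.zeros((600,800,3),np.uint8);out[:200,:]=0
cv2.imwrite('pics/c4.png',np.hstack([a,b]));
```

```text
[0.33416718 0.15636874 0.35617593] 24.5583
[-0.69  0.36 -0.13  1.97  0.06  0.82 -1.87]
[0.4051469  0.35673131 0.00310333] [-0.1 -0.1  0.1]
gap 0.007489044549914389 44.64741561547271 [-1.3 -0.6  5.4] 27.5833
[-0.4   0.12  0.07  2.34 -0.05  0.85 -1.7 ] [0.31779769 0.07802803 0.07632234] [0.31728426 0.07674055 0.07589671] 0.007749074995550344 30.675
```

View pics/c4.png

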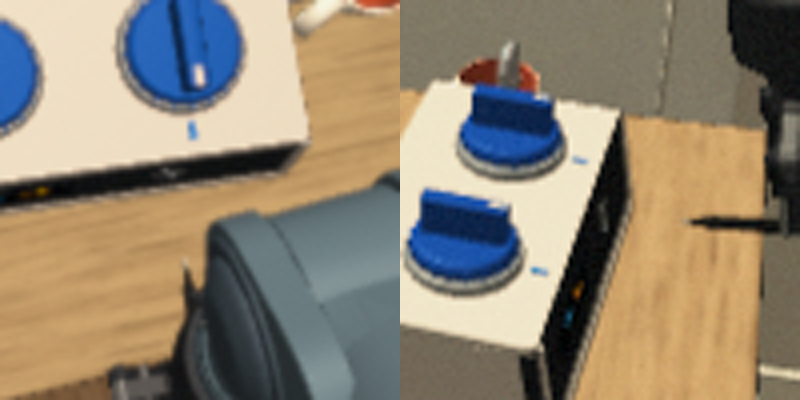

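View pics/wrist3.png

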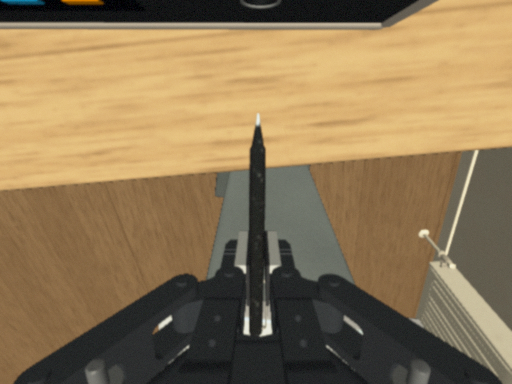

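The wrist view shows the pen straight in the grip with its nib at (258,113) and the ring at the top edge near (261,3). The nib is at about (316,244) in the top image and (332,185) in the scene image. Next I triangulate the tip and ring and check the pen's direction.

```bash
cat >> h.py <<'E'
def tri(rs):
    A=sum(np.eye(3)-np.outer(d,d) for o,d in rs);b=sum((np.eye(3)-np.outer(d,d))@o for o,d in rs);return np.linalg.solve(A,b)
E
python3 - <<'E'
from h import *
pw=np.load('w3.npy',allow_pickle=True).item();pt=ctrl.camera_params('top');ps=ctrl.camera_params('scene')
Rt=R.from_quat(pw['rot']).as_matrix();pos=np.array(pw['pos'])
im=cv2.imread('pics/wrist3.png').astype(int);print('nib row',[(v,im[v,252:265].max(1).tolist()) for v in range(110,122,2)])
uw,ut,us=(258,113),(316,244.5),(331.75,185)
rw,rt,rs=ray(pw,uw),ray(pt,ut),ray(ps,us)
for n,l in (('w+t+s',[rw,rt,rs]),('w+s',[rw,rs]),('t+s',[rt,rs]),('w+t',[rw,rt])):
    T=tri(l);print(n,T.round(4),'tool',(Rt.T@(T-pos)).round(4),[np.round(proj(P,T)-u,1) for P,u in ((pw,uw),(pt,ut),(ps,us))])
print('nominal tool tip .078,0,-.0025; frame err deg',np.degrees((R.from_matrix(Rt).inv()*frame(D,Z)).as_rotvec()))
T=tri([rw,rt,rs])
# ring triangulated in scene/top too
print('ring proj top',proj(pt,REC),'scene',proj(ps,REC),'wrist',proj(pw,REC))
# expected pen projection 35 mm behind tip
for n,P in (('wrist',pw),('scene',ps)):
    print(n,proj(P,T),proj(P,T-.03*D),proj(P,T-.06*D))
for v in range(140,232,15):
    row=im[v].max(1); k=np.where(row[240:275]<60)[0]+240; print(v,k.min() if len(k) else 0,k.max() if len(k) else 0,end='; ')
sc=cv2.imread('pics/scene3.png').max(2); print()
for u in range(331,358,3):
    col=sc[175:197,u].astype(int); W=np.clip(110-col,0,None); print(u,round(float((W*np.arange(175,197)).sum()/max(W.sum(),1)),2),end='; ')
z=sc[150:200,290:325]; cv2.imwrite('pics/c5.png',cv2.resize(cv2.imread('pics/scene3.png')[155:215,285:365],None,fx=8,fy=8,interpolation=cv2.INTER_CUBIC))
E
```

```text
nib row [(110, [225, 226, 225, 223, 224, 224, 223, 223, 224, 224, 225, 222, 222]), (112, [221, 223, 221, 222, 219, 219, 217, 219, 218, 219, 219, 219, 218]), (114, [221, 222, 219, 220, 220, 223, 226, 220, 217, 219, 220, 220, 219]), (116, [219, 221, 219, 218, 218, 227, 233, 223, 220, 221, 221, 220, 220]), (118, [220, 220, 220, 214, 216, 228, 232, 224, 214, 218, 214, 213, 211]), (120, [218, 218, 216, 215, 220, 234, 236, 222, 208, 209, 209, 209, 211])]
w+t+s [0.3872 0.0879 0.0633] tool [0.0713 0.0019 0.0008] [array([2.2, 4.7]), array([-0. ,  1.1]), array([-1.9, -0. ])]
w+s [0.3859 0.088  0.0631] tool [0.0701 0.0016 0.0011] [array([1.6, 7.1]), array([-0.1,  1.7]), array([-1.4,  0.2])]
t+s [0.3863 0.0869 0.0633] tool [0.0702 0.0027 0.001 ] [array([3.8, 6.8]), array([0.4, 1.6]), array([-1.4, -0.1])]
w+t [0.3899 0.089  0.0673] tool [ 0.0734  0.0012 -0.0036] [array([0.9, 0.8]), array([-0.2, -0.1]), array([-2.9, -1.3])]
nominal tool tip .078,0,-.0025; frame err deg [-0.00225252 -0.08485537  0.16666785]
ring proj top [311.73944193 223.05192526] scene [309.62732371 183.33907582] wrist [259.90121388  -1.54080354]
wrist [260.22964435 117.6769528 ] [259.88473439 174.8027458 ] [259.58071394 225.15620447]
scene [329.83814317 184.97611538] [341.98503187 185.53726733] [354.40450372 186.11101186]
140 254 261; 155 251 263; 170 250 264; 185 250 264; 200 250 264; 215 249 263; 230 249 264; 
331 0.0; 334 185.0; 337 185.26; 340 185.37; 343 185.41; 346 185.58; 349 185.87; 352 183.89; 355 180.46;
```

View pics/c5.png

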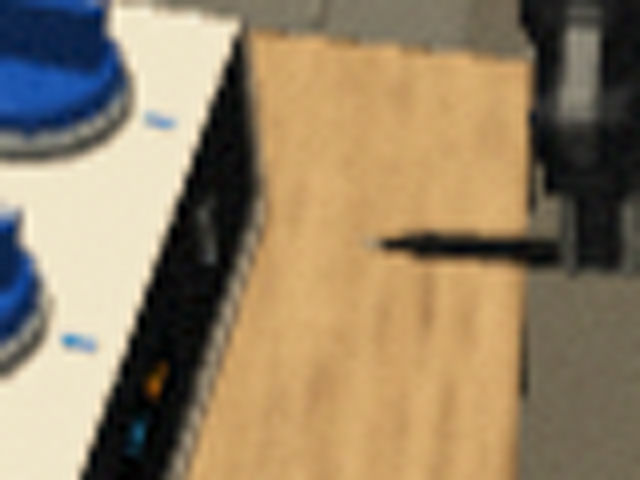

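The scene crop puts the ring at about (310.6,183.5) against a predicted (309.6,183.3), and the nib at about (331,185.4). The pen's direction matches. I'll remove each camera's bias using the ring and solve for the tip again.

Run:
```python
from h import *
pw=np.load('w3.npy',allow_pickle=True).item();pt=ctrl.camera_params('top');ps=ctrl.camera_params('scene')
Rt=R.from_quat(pw['rot']).as_matrix();pos=np.array(pw['pos'])
im=cv2.imread('pics/wrist3.png').max(2).astype(int)
pts=[]
for u in range(244,280,3):
    col=im[0:20,u]; k=col.argmax(); pts.append((u,int(k),int(col[k])))
print('arc',pts)
Y=Rf.apply([0,1,0]);
for r in (.0075,.009): print(r,[proj(pw,REC+r*(np.cos(a)*Y+np.sin(a)*Z)).round(1).tolist() for a in np.radians([30,60,90,120,150])])
```

```text
arc [(244, 3, 80), (247, 4, 95), (250, 5, 111), (253, 6, 123), (256, 6, 123), (259, 6, 130), (262, 6, 126), (265, 6, 122), (268, 6, 115), (271, 5, 106), (274, 4, 90), (277, 3, 69)]
0.0075 [[245.5, 1.3], [251.7, 3.3], [259.8, 4.0], [267.9, 3.3], [274.2, 1.3]]
0.009 [[242.7, 1.8], [250.1, 4.2], [259.8, 5.0], [269.4, 4.2], [276.9, 1.9]]
```

Run:
```python
from h import *
pw=np.load('w3.npy',allow_pickle=True).item();pt=ctrl.camera_params('top');ps=ctrl.camera_params('scene')
Rt=R.from_quat(pw['rot']).as_matrix();pos=np.array(pw['pos'])
cams=(pw,pt,ps);uv=((257.3,112.5),(315.8,244.4),(330.,185.2))
rays=[ray(c,u) for c,u in zip(cams,uv)]
Y=Rf.apply([0,1,0])
for n,l in (('all',rays),('w+s',[rays[0],rays[2]]),('t+s',rays[1:]),('w+t',rays[:2])):
    T=tri(l);print(n,T.round(4),'tool',(Rt.T@(T-pos)).round(4),'off from axis: D %.4f Y %.4f Z(down) %.4f'%tuple((T-REC)@v for v in (D,Y,Z)),[np.round(proj(P,T)-u,1).tolist() for P,u in zip(cams,uv)])
```

```text
all [0.3886 0.0887 0.0628] tool [0.0729 0.0013 0.001 ] off from axis: D -0.0495 Y 0.0001 Z(down) 0.0028 [[1.8, 1.9], [-0.2, 0.6], [-0.8, -0.1]]
w+s [0.388  0.0892 0.0629] tool [0.0723 0.0008 0.001 ] off from axis: D -0.0501 Y 0.0006 Z(down) 0.0028 [[0.7, 3.1], [-0.4, 0.8], [-0.6, 0.1]]
t+s [0.3884 0.0877 0.0622] tool [0.0726 0.0023 0.0017] off from axis: D -0.0498 Y -0.0009 Z(down) 0.0035 [[3.7, 2.5], [0.2, 0.7], [-0.6, -0.1]]
w+t [0.3901 0.0895 0.0673] tool [ 0.0737  0.0008 -0.0037] off from axis: D -0.0487 Y 0.0006 Z(down) -0.0018 [[0.8, 0.8], [-0.2, -0.1], [-1.3, -1.4]]
```

Run:
```python
from h import *
Y=Rf.apply([0,1,0]); q=frame(D,Z).as_quat()
t=REC-(.045+.078)*D+.0025*Z          # commanded when tip was ~.0497 before the mouth
base=t+.0497*D-.0006*Y-.0020*Z       # command placing tip at the mouth
np.save('base.npy',base)
ctrl.movel(base-.010*D,q,speed=.06); ctrl.pause(.3)
s=ctrl.get_state();print(s['eef_pos'],base-.010*D,np.round(s['ft_force'],1),s['time_s'])
np.save('w4.npy',dict(ctrl.camera_params('wrist'),pos=s['eef_pos'],rot=s['tcp_rot']),allow_pickle=True)
for n in ('wrist','top','scene'): cv2.imwrite(f'pics/{n}4.png',ctrl.read_camera(n)[:,:,::-1])
def crop(n,u,v,w,h,f): return cv2.resize(cv2.imread(f'pics/{n}4.png')[v:v+h,u:u+w],None,fx=f,fy=f,interpolation=cv2.INTER_CUBIC)
out=np.hstack([crop('wrist',210,60,100,150,4),crop('scene',295,165,50,37,8)[:296].copy() if False else np.vstack([crop('scene',295,165,50,37,8),crop('top',295,210,50,38,8)])])
cv2.imwrite('pics/c6.png',out);print(out.shape)
```

```text
[0.35601515 0.08259419 0.0710074 ] [0.35629165 0.0826249  0.07097249] [ 0.1 -0.6 -0.9] 31.9417
(600, 800, 3)
```

View pics/c6.png

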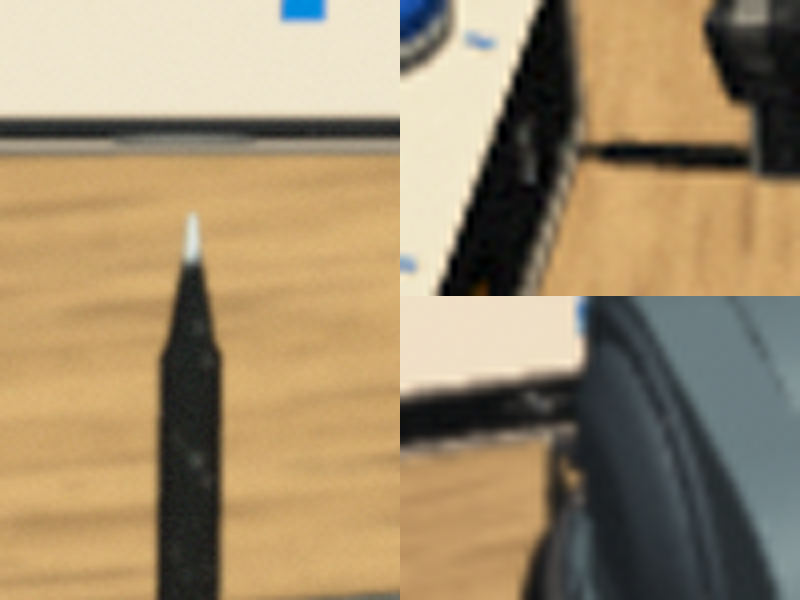

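The wrist crop shows the ring centred at column ~185 and the nib at ~193, so the tip is about 1 mm too far toward -Y. In the scene crop the nib is level with the ring within about 0.3 px. I shift +0.9 mm in Y and push in by small steps, watching the force.

```bash
cat > push.py <<'E'
from h import *
Y=Rf.apply([0,1,0])
def push(base,a0,a1,step=.001,lim=9):
    out=[]; f0=np.mean([ctrl.get_state()['ft_force'] for _ in range(3)],0)
    for a in np.arange(a0,a1+1e-9,step):
        ctrl.movel(base+a*D,speed=.02); ctrl.pause(.06)
        s=ctrl.get_state(); f=np.array(s['ft_force'])-f0
        e=(np.array(s['eef_pos'])-base)@D
        out.append((round(a*1e3,1),round(e*1e3,1))+tuple(np.round([f@D,f@Y,f@Z],1))); 
        if -f@D>lim or (a<.0055 and -f@D>4): break
    for o in out: print(*o)
    print(s['time_s'],s['finger_gap']); return a,f@D
E
python3 - <<'E'
from push import *
base=np.load('base.npy')+.0009*Y; np.save('base.npy',base)
ctrl.movel(base-.006*D,speed=.05); ctrl.pause(.15)
push(base,-.004,.013)
E
```

```text
-4.0 -4.0 -1.1 1.8 1.2
-3.0 -3.0 -1.2 2.3 -0.1
-2.0 -2.0 -1.3 0.5 0.7
-1.0 -1.0 -0.7 0.7 0.4
0.0 0.0 -1.3 1.4 0.4
1.0 1.1 -1.4 0.5 0.4
2.0 2.0 -0.3 2.3 0.5
3.0 3.0 -0.5 1.4 0.7
4.0 4.0 -1.0 0.1 0.6
5.0 5.0 -0.5 2.2 -0.1
6.0 5.8 -1.3 1.7 -0.0
7.0 6.5 -2.0 1.7 -0.6
8.0 7.6 -2.4 1.3 -0.4
9.0 8.6 -3.9 1.2 0.5
10.0 9.6 -4.6 1.2 0.1
11.0 10.6 -4.9 1.9 0.5
12.0 11.1 -5.6 1.7 -0.4
13.0 11.3 -7.4 1.7 -1.0
38.0417 0.007855085719106543
```

The profile fits: contact at about 6 mm, a spring rise over 4 mm, and the stop at about 11 mm. I push slightly harder to be sure and hold it.

Run:
```python
from push import *
base=np.load('base.npy')
for a in (.014,.015,.016):
    ctrl.movel(base+a*D,speed=.02); ctrl.pause(.08); s=ctrl.get_state(); f=np.array(s['ft_force'])
    print(a,round(((np.array(s['eef_pos'])-base)@D)*1e3,2),np.round([f@D,f@Y,f@Z],1))
    if -f@D>11: break
for _ in range(4):
    ctrl.pause(.4); s=ctrl.get_state(); f=np.array(s['ft_force']); print(np.round([f@D,f@Y,f@Z],1),round(((np.array(s['eef_pos'])-base)@D)*1e3,2))
ctrl.movel(base-.05*D,speed=.08); ctrl.pause(.1)
s=ctrl.get_state();print(s['finger_gap'],s['time_s'],np.round(s['ft_force'],1),np.round(s['qpos'],2))
p=dict(ctrl.camera_params('wrist'));im=ctrl.read_camera('wrist')[:,:,::-1];cv2.imwrite('pics/wrist5.png',im)
g=im.max(2)
for v in (150,200,230): k=np.where(g[v,235:280]<60)[0]+235; print(v,k.min(),k.max())
k=np.where(g[60:200,258]<60)[0]+60; print('dark starts',k.min())
o=cv2.imread('pics/wrist3.png').max(2); print('before',np.where(o[60:200,258]<60)[0].min()+60)
```

```text
0.014 11.43 [-8.3  0.5 -1.1]
0.015 11.54 [-8.8  0.6 -2.2]
0.016 11.67 [-10.5   0.2  -2.8]
[-10.4   0.1  -1. ] 11.64
[-10.7   0.7  -2.4] 11.67
[-10.2   1.2  -3.1] 11.64
[-10.7   0.2  -2.8] 11.66
0.0074250988189742614 41.7167 [-0.   0.3 -0.4] [-0.4   0.12  0.07  2.34 -0.05  0.86 -1.7 ]
150 251 264
200 250 264
230 249 264
dark starts 128
before 127
```

The key was held against its stop for over 1.6 s at about 10 N, and the pen did not slip. Now I set it down where it lay.

Run:
```python
from h import *
pd=np.radians(31.4); g=np.array([.4046,.3562,0])
ctrl.move_ptp([.325,.26,.14],down(pd)); ctrl.movel(g+[0,0,.13],down(pd),speed=.2)
ctrl.movel(g+[0,0,.012],speed=.12); ctrl.pause(.2)
f0=np.mean([ctrl.get_state()['ft_force'] for _ in range(3)],0)
for z in np.arange(.008,.0009,-.0007):
    ctrl.movel(g+[0,0,z],speed=.02); ctrl.pause(.06); s=ctrl.get_state(); fz=s['ft_force'][2]-f0[2]; print(round(z,4),round(s['eef_pos'][2],4),round(fz,1))
    if fz>2.0: break
ctrl.move_gripper(.02); ctrl.pause(.2); ctrl.move_gripper(.035)
ctrl.movel(g+[0,0,.12],speed=.1)
ctrl.move_ptp([.34,.27,.24],down(pd)); ctrl.pause(.2)
s=ctrl.get_state();print(s['time_s'],s['eef_pos'])
p=ctrl.camera_params('top');im=ctrl.read_camera('top')[:,:,::-1].copy();cv2.imwrite('pics/top6.png',im)
pw=ctrl.camera_params('wrist');iw=ctrl.read_camera('wrist')[:,:,::-1].copy();cv2.imwrite('pics/wrist6.png',iw)
o=cv2.imread('pics/top0.png')
for n,i in (('old',o),('new',im)):
    h=cv2.cvtColor(i,cv2.COLOR_BGR2HSV); red=((h[...,0]<8)|(h[...,0]>172))&(h[...,1]>130); red[:,:340]=0
    cs=blobs(red,50); print(n,'mug',[cv2.minEnclosingCircle(c) for c in cs]); 
    m=(i.max(2)<60);m[:,:180]=0;m[:,220:]=0;m[:200]=0;m[270:]=0; print('pen',[cv2.minAreaRect(c) for c in blobs(m,20)])
print('salt diff',np.abs(o[145:175,135:165].astype(int)-im[145:175,135:165]).mean())
m=(iw.max(2)<70)
for c in blobs(m,60):
    b=cv2.minAreaRect(c)
    if max(b[1])>8*min(b[1]): q=c[:,0];print('wrist pen',b,onz(pw,b[0],.0045).round(3))
```

```text
0.008 0.0079 1.4
0.0073 0.0073 1.1
0.0066 0.0066 0.9
0.0059 0.0059 0.6
0.0052 0.0052 0.4
0.0045 0.0045 0.5
0.0038 0.0038 0.6
0.0031 0.0035 3.9
50.2083 [0.33972636 0.27021487 0.23841803]
old mug [((363.8690490722656, 169.73809814453125), 11.416044235229492)]
pen [((198.57931518554688, 234.95623779296875), (52.353511810302734, 2.143655776977539), 61.11341857910156)]
new mug [((363.6764831542969, 170.08824157714844), 11.432525634765625)]
pen [((195.08053588867188, 228.9564208984375), (38.46902084350586, 2.161592721939087), 61.55707550048828)]
salt diff 3.0607407407407408
wrist pen ((392.13458251953125, 162.17974853515625), (198.9805450439453, 8.003045082092285), 22.79652214050293) [0.434 0.107 0.005]
wrist pen ((225.4643096923828, 79.00084686279297), (114.03910827636719, 5.117596626281738), 88.63607025146484) [0.407 0.358 0.005]
```

Run:
```python
from bench import ctrl
print(ctrl.sign_off())
```

```text
the job is handed in; nothing more can be done
None
```

Handed in at about 50 s of the 72 s allowed: both heads turned clockwise to their stops, the reset key held fully in with the pen point for about 1.6 s at roughly 10 N, the pen set back flat where it had lain, and the mug and salt not moved as far as the images show.

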